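# Switch the gas console to the purifier outlet and lock it

## Task

Set the gas console to the outlet where the tall purifier canister stands (not the capped one): pull the spring-loaded selector up, turn its nose towards that side until it drops fully home in its detent, which you can only find by feel. Then push the lock slide all the way in to its end stop, so that it covers the knob's rim, and let go. Leave everything else on the bench where it is.

Things in the scene. Friction and masses are not known exactly. Their poses are not given: they have to be found in the camera images.
- console: white fixed box on the bench, 300 (x) x 200 (y) x 85 mm high; origin: centre of its underside; x along its length (away from the robot at yaw 0), y to its left. The selector knob's axis is vertical, through x = +50, y = 0 mm. The lock slide runs along x on its top, on the knob's -x side. A brass outlet leaves each long side
- selector_lift (a joint): knob's height (m) above its seat: 0 home, end stop 0.016. A spring and its weight pull it down with 7 to 10 N. A pin under it stands in a slot 9 mm deep: it turns only when lifted 0.0095 or more. Let go between slots it rests at about 0.008 and can be turned so, lightly rubbing, until the pin meets a slot and it drops to 0
- selector (a joint): knob's angle (rad), counter-clockwise from above, stops at -1.8 and 1.8. Near 0 (start, off slot) the nose points to console +x; positive turns it to +y. One more slot lies on each side, somewhere in 0.85 to 1.55 at the left and -0.85 to -1.55 at the right: the angle changes each time and cannot be seen. Play in a slot 0.05 either way
- selector_grip (a point): middle of the top of the knob's grip bar, on the axis, 150 mm above the bench when home; x axis along the bar to the nose. Black disc 108 mm wide, its top at 115 mm; on it an aluminium bar 20 mm wide, 35 mm high, from 34 mm behind the axis to 26 mm ahead, then a slimmer nose (10 mm wide, top at 135 mm) to 48 mm
- selector_nose (a point): the tip of the knob's nose, 48 mm from the axis, 125 mm above the bench when home
- lock (a joint): travel (m) of the lock slide along console +x towards the knob: starts at 0 to 0.012, end stop (fully in) 0.035; 3 N of friction, stays where left. Fully in, its tongue covers the rim of the knob's disc by 14 mm and holds the knob down. A raised knob blocks it at about 0.021
- lock_grip (a point): middle of the top of the slide's black grip fin, 152 mm above the bench, at console x = -77 mm, y = 0 when lock is 0. Fin 36 mm long (x), 16 mm wide (y), standing 26 mm above a steel tongue 30 mm wide that reaches 52 mm ahead of the fin's middle
- canister: the purifier: tall steel canister 150 mm high on an 80 mm foot, fixed, beside one of the two long sides of the console (190 mm from its middle line); origin at the centre of its underside. It marks the outlet to select
- blank: the capped outlet: low steel post 68 mm high with a round cap on an 80 mm foot, fixed, at the other side of the console; origin at the centre of its underside
- wrench: loose wrench, 180 mm, lying beside the console; origin under its middle; leave alone
- clamp_ring: loose aluminium ring 90 mm across, 16 mm high, lying beside the console; origin under its centre; leave alone
- beaker: loose glass beaker 70 mm across, 90 mm high, beside the console; origin under its centre; leave alone
- screwdriver: loose screwdriver, 200 mm, lying behind the console; origin under its middle; leave alone
- wash_bottle: loose white bottle 170 mm high, 64 mm across; origin under its centre; leave alone
- jar: loose brown jar 90 mm high, 72 mm across; origin under its centre; leave alone
- wipes: loose carton 110 x 220 x 80 mm high; origin under its centre; leave alone
Things that resemble listed ones, but are neither listed nor needed, are in the scene too. What is shaped like the canister but green is not meant.

How it is judged:
On the way, in this order (a step that is already met when the one before it is completed fails the run):
1. the selector is home in the slot on the canister's side, the lock slide still open (value of joint selector_lift below 0.003 m and value of joint lock below 0.022 m and ((y of canister in the frame of console above 0 m and value of joint selector above 0.8 rad) or (y of canister in the frame of console below 0 m and value of joint selector below -0.8 rad))), for 0.2 s.
2. the lock slide is pushed in to its end stop (value of joint lock above 0.032 m), for 0.2 s.
At the end, for the whole second after the job is handed in: The selector knob sits home (within 3 mm) in the slot on the side where the canister stands (angle beyond 0.8 rad to that side) and the lock slide is within 3 mm of its inner end stop (value of joint selector_lift below 0.003 m and value of joint lock above 0.032 m and ((y of canister in the frame of console above 0 m and value of joint selector above 0.8 rad) or (y of canister in the frame of console below 0 m and value of joint selector below -0.8 rad))); the robot touches nothing.
It fails at once if a loose thing on the bench is moved by more than 30 mm (distance of any of wrench, clamp_ring, beaker, screwdriver, wash_bottle, jar, wipes from where it was at the start of the episode above 0.03 m).
It also fails if it takes over 46 s, if anything falls off the work surface, if the arm or the gripper's body presses on something with over 40 N, if the wrist force passes 120 N, or if a joint passes its speed limit or range.

## Robot

A 6-joint arm with a two-finger parallel gripper is mounted at the origin on the work surface. World frame = base frame: x ahead of the robot, y to its left, z up, the work surface at z = 0. Lengths are in m, angles in rad, forces in N, time in s.
With the tool pointing down it reaches from about 0.35 to 0.975 m from the base axis. Payload 17.4 kg.
Tool frame: the origin (TCP) lies at the very end of the fingers, on their centre line; the grasp point (between the pads) lies 19 mm behind it (manip.pinch_z is the distance from the TCP to the grasp point, in m); x points along the fingers, y is the direction in which the jaws open and shut, and the axes are right-handed (so a half turn about x gives the same grasp; the last joint's range is limited). The gripper opens to 85 mm and grips with 20 to 120 N. Pads are 22 mm wide; open, the fingers measure 114 mm over their backs; the gripper's body (76 mm by 85 mm) begins 54 mm behind the grasp point. The pads swing forward as they close: fully open they stand 13 mm farther back than shut.
Start: joints at [1.196, 0.116, 1.442, -0, 1.584, -0.038], TCP at [0.223, 0.637, 0.231] pointing down, gripper open.
Joint ranges: [-2.83, 2.83], [-0.83, 2.19], [0.07, 2.5], [-1.14, 4.28], [0.01, 3], [-2.97, 2.97]. Speed limits (rad/s): [1.89, 1.89, 2.22, 3.14, 3.14, 3.14].

## Interface

Orientations are given as a 3x3 rotation matrix whose columns are the frame's x, y, z axes.
In Python, from cell import manip gives the robot as it stands. The module is installed in compiled form; this text tells all that it offers.
- The arm moves only by the tool jog_arm, never from a script. Its argument "steps" is text: rows parted by semicolons, each of 5 numbers parted by spaces: the shift along the tool's x, y, z in cm, then the turn about the tool's x in degrees, then the closure, from -1 (fully open) to 1 (shut), so that 0 is half open. A call has exactly 10 rows; each row is the pose to reach, as a shift and turn from the pose commanded when the call began, along the tool's axes at that moment; what a row does not reach only later rows make up. A row lasts 1/12 s, in which the tool goes at most 41.7 mm and 7.16 degrees, less where a joint would pass 70% of its speed; a pose out of reach is approached as far as the arm can. A call with a gripper value outside its range is refused whole. The fingers move at their own pace and stop on an object; "force" is the grip in N (left out, the last holds). Time passes only in rows, so rows that repeat a pose let the fingers close, or fill a call up. It gives the time, the measured TCP pose, the force and the opening at its end, in the units of the state.
- manip.get_obs(): the state, without advancing time (a new reading comes with each control period).
- manip.camera(name): name is "scene" or "top" or "wrist"; returns (picture, depth): 480x640x3 uint8, red, green, blue; 480x640 float32, m along the optical axis (not along the pixel's ray), 0 where there is no reading.
- manip.get_calibration(name): a dict with "fov_y" (degrees; the focal length in pixels is half the picture's height over the tangent of half this angle, whatever the lens; pixels are square), "cx", "cy" (the principal point, pixels), "rvec" (rotation vector, rad) and "tvec" (3), from world to camera coordinates, as OpenCV has them. Camera axes: x right, y down, z forward; pixel columns grow to the right and rows downward; lengths in m; the calibration is good to about 2 mm. A picture is of the moment at which its call begins: read the wrist's pose just before it. get_calibration takes no time and is no camera call; for the wrist camera it gives the pose at the moment of the call.
- manip.sign_off(): hands the job in, once; it reports no verdict.
Trained networks look in the newest picture that a camera, given by its name, has taken for a name from the list of things; names that differ only in an ending like _2 or _b are one class to them, and where a whole thing is asked for, a point or a joint stands for the part that bears it (a point fixed in the world has none). Each returns a list of dicts, best first, with "p" (0 to 1); they miss things now and then, are a little off and sometimes report something else, mostly with a low value. They report only what shows in the picture. A call takes as long as a camera call. They do not tell look-alikes from the thing itself.
- manip.silhouettes(camera, name): "region" (480x640 bool, what is visible of it) and "rect" ([left, top, right, bottom] in pixels, round what is visible of it).
The state is a dict: "t": time; "joints": joint angles; "qvel": joint speeds; "tau": joint torques, N m; "position": TCP position; "tool_rot": TCP orientation; "force": force on the tool from outside, world axes, zero at the start; "moment": the same for the moment, N m; "width": finger opening in m.
Only numpy, scipy, OpenCV 4.12 (cv2) and the standard library are available. Lean on these libraries where they do the work, as an engineer would, in place of code of your own. Each camera call takes 0.05 s, during which the arm holds its last target. There are 200 camera calls.

## Working session

There is one attempt and no reset: what is moved stays moved. The work goes in short steps, Python scripts to look and compute and a tool call to move; the robot and the scene stay as the last step left them, time stands still between calls to the robot, and variables do not carry over. Pictures are saved under pics/ and viewed, about 8 in all and at most 12, crops included, and the job is handed in when it is done.

Besides the shell and the picture viewer there is one more tool, called after ">>>" as name(argument=value, ...) on one line, values as JSON. jog_arm: Moves the arm, as the interface text tells. Its arguments: {"type":"object","properties":{"steps":{"type":"string"},"force":{"type":"number"}},"required":["steps"]}

```bash
mkdir -p pics; cat > h.py <<'E'
import numpy as np, cv2
from cell import manip
def cal(n):
    c=manip.get_calibration(n); f=240/np.tan(np.radians(c["fov_y"]/2))
    R=cv2.Rodrigues(np.array(c["rvec"],float))[0]; return f,c["cx"],c["cy"],R,np.array(c["tvec"],float).ravel()
def cloud(n,d,k=None):
    f,cx,cy,R,t=k or cal(n); v,u=np.mgrid[:480,:640]
    P=np.stack([(u-cx)/f*d,(v-cy)/f*d,d],-1); return (P-t)@R
def save(n,im): cv2.imwrite("pics/"+n+".png",im[...,::-1])
E
python3 - <<'E'
from h import *
ims=[]
for n in("scene","top"):
    im,d=manip.camera(n); save(n,im); P=cloud(n,d); np.savez(n,im=im,d=d,P=P)
    for o in("console","selector","lock","canister","blank"):
        for r in manip.silhouettes(n,o)[:3]:
            m=r["region"]&(d>0); q=P[m]; print(n,o,round(r["p"],2),np.array(r["rect"]).astype(int),np.median(q,0).round(3),np.percentile(q,[2,98],axis=0).round(3).tolist())
print(manip.get_obs()["t"])
E
```

```text
scene console 0.7 [254 204 397 334] [0.612 0.111 0.084] [[0.411, -0.017, 0.002], [0.706, 0.203, 0.148]]
scene console 0.39 [333 212 356 243] [0.5   0.104 0.126] [[0.449, 0.066, 0.084], [0.534, 0.116, 0.153]]
scene selector 0.66 [299 237 347 278] [0.609 0.093 0.115] [[0.546, 0.035, 0.085], [0.65, 0.136, 0.151]]
scene lock 0.69 [333 210 356 244] [0.5   0.105 0.126] [[0.468, 0.084, 0.092], [0.534, 0.116, 0.153]]
scene canister 0.87 [367 293 406 353] [0.69  0.274 0.092] [[0.652, 0.237, 0.003], [0.704, 0.304, 0.15]]
scene canister 0.6 [386 349 431 416] [0.8   0.354 0.102] [[0.764, 0.319, 0.008], [0.813, 0.387, 0.15]]
scene blank 0.9 [236 248 269 285] [ 0.632 -0.099  0.014] [[0.603, -0.138, 0.001], [0.657, -0.068, 0.07]]
scene blank 0.65 [300 237 347 278] [0.609 0.094 0.115] [[0.554, 0.037, 0.094], [0.65, 0.136, 0.151]]
top console 0.88 [257 182 389 318] [0.547 0.091 0.086] [[0.404, -0.016, 0.055], [0.689, 0.196, 0.15]]
top console 0.61 [179 203 219 237] [0.617 0.353 0.113] [[0.594, 0.334, 0.008], [0.652, 0.392, 0.172]]
top selector 0.65 [291 202 339 248] [0.595 0.087 0.116] [[0.549, 0.039, 0.111], [0.644, 0.136, 0.152]]
top lock 0.97 [304 249 318 282] [0.495 0.097 0.127] [[0.463, 0.083, 0.104], [0.532, 0.114, 0.155]]
top canister 0.76 [221 182 257 219] [0.655 0.261 0.123] [[0.631, 0.237, 0.01], [0.693, 0.295, 0.151]]
top canister 0.67 [186 137 227 177] [0.763 0.342 0.116] [[0.741, 0.318, 0.005], [0.802, 0.382, 0.151]]
top blank 0.78 [380 202 413 237] [ 0.61  -0.103  0.014] [[0.581, -0.142, 0.002], [0.654, -0.072, 0.072]]
0.6
```

```bash
python3 -c "
import cv2,numpy as np
a=cv2.imread('pics/scene.png');b=cv2.imread('pics/top.png');cv2.imwrite('pics/s8.png',cv2.resize(a,(800,600)));cv2.imwrite('pics/t8.png',cv2.resize(b,(800,600)))"
```

```text
(no output)
```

View pics/s8.png

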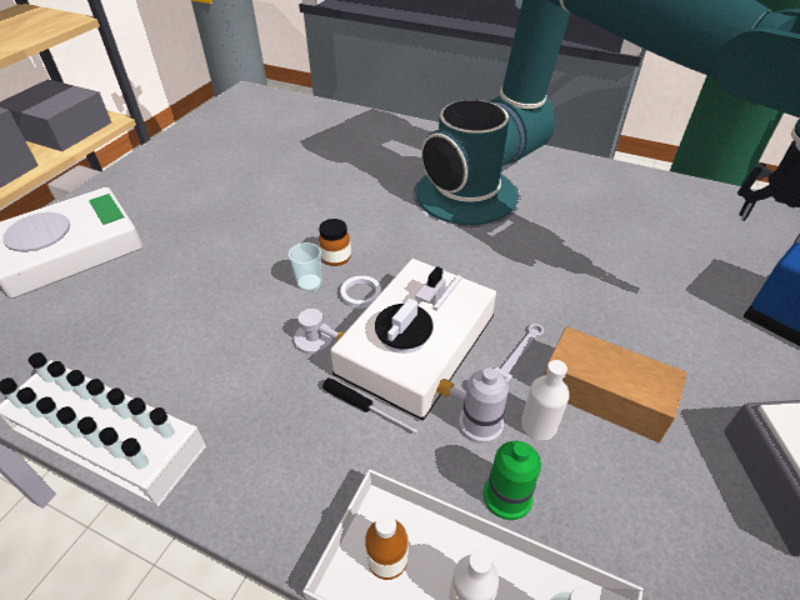

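View pics/t8.png

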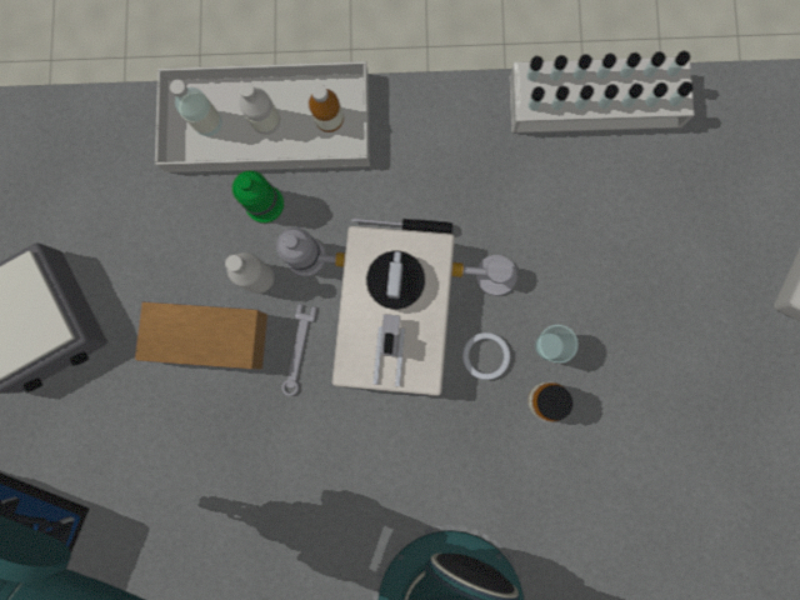

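The steel canister stands at about (485,405) in the scene view and (297,248) in the top view. That is on the console's +y (left) side; the blank is on the right and the green look-alike is further back. Next I measure the console pose, the knob axis and the fin.

```bash
python3 - <<'E'
from h import *
for n in("scene","top"):
    P=np.load(n+".npz")["P"]; x,y,z=P[...,0],P[...,1],P[...,2]
    reg=(x>.36)&(x<.74)&(y>-.06)&(y<.23)
    q=P[reg&(abs(z-.086)<.008)]; r=cv2.minAreaRect((q[:,:2]*1000).astype(np.float32)); print(n,"console",r,np.median(q[:,2]))
    im=np.load(n+".npz")["im"].astype(int)
    near=(x>.53)&(x<.66)&(y>.02)&(y<.15)
    q=P[near&(abs(z-.115)<.006)&(im.sum(-1)<200)]; print("disc",cv2.minEnclosingCircle((q[:,:2]*1000).astype(np.float32)),np.median(q[:,2]))
    q=P[near&(z>.143)]; r=cv2.minAreaRect((q[:,:2]*1000).astype(np.float32)); print("bar",r,np.median(q[:,2]),len(q))
    q=P[(x>.44)&(x<.54)&(y>.05)&(y<.14)&(z>.143)]; r=cv2.minAreaRect((q[:,:2]*1000).astype(np.float32)); print("fin",r,np.median(q[:,2]),len(q))
o=manip.get_obs(); print(o["tool_rot"],o["position"],o["width"],o["force"])
E
```

```text
scene console ((550.1920166015625, 92.69705200195312), (200.5841522216797, 303.5189514160156), 83.48853302001953) 0.08451110180146577
disc ((600.20068359375, 87.21073913574219), 55.08553695678711) 0.11434984629832458
bar ((595.8201904296875, 87.58710479736328), (20.46598243713379, 61.9003791809082), 81.79871368408203) 0.14916718900781598 197
fin ((483.5859069824219, 99.65762329101562), (17.051939010620117, 38.544036865234375), 83.85356903076172) 0.15008349105147856 92
top console ((548.0562744140625, 93.0709457397461), (199.80189514160156, 299.8892822265625), 83.55377197265625) 0.08490794085924522
disc ((597.114501953125, 86.1993179321289), 52.526588439941406) 0.11508333890739636
bar ((593.2156372070312, 87.66078186035156), (19.861469268798828, 58.54582214355469), 83.08987426757812) 0.1498695314348856 245
fin ((481.9115295410156, 100.43721008300781), (16.262340545654297, 35.43138122558594), 83.57917022705078) 0.15171001155933536 125
[[ 2.78909070e-05  3.30451684e-01  9.43822909e-01]
 [ 1.49721769e-05  9.43822909e-01 -3.30451684e-01]
 [-9.99999999e-01  2.33476808e-05  2.13764959e-05]] [0.22307659 0.63708792 0.23130216] 0.0857306604853302 [ 0.81445506 -0.44162801  0.37489763]
```

Console yaw is about -6.5°, the knob axis is at (0.5987, 0.087), the fin is at (0.483, 0.100) so lock is about 0.010, and the canister is at +y. Now moving over the knob with the jaw half-turned, so that the last joint has room for the ccw turn.

>>> jog_arm(steps="0.2 -2.3 3.1 6 -1;0.5 -4.6 6.2 13 -1;0.8 -6.9 9.3 20 -1;1.1 -9.2 12.4 27 -1;1.4 -11.5 15.5 34 -0.8;1.7 -13.8 18.6 41 -0.6;2.0 -16.1 21.7 48 -0.4;2.3 -18.4 24.8 55 -0.2;2.6 -20.7 27.9 62 -0.2;2.9 -23.0 31.0 69 -0.2", force=40)

```text
t: 1.43
position: [0.4403, 0.3159, 0.2025]
tool_rot: [[0.001, 1.0, 0.024], [0.0, 0.024, -1.0], [-1.0, 0.001, -0.0]]
force: [0.3, 1.0, -0.3]
width: 0.051
```

```bash
cat >> h.py <<'E'
def to(p,yaw_y):
    """shift (cm, tool axes) and turn (deg) to bring the TCP to p with tool y at yaw_y deg"""
    o=manip.get_obs(); R=np.array(o["tool_rot"]); a=np.degrees(np.arctan2(R[1,1],R[0,1]))
    print("t",round(o["t"],2),"pos",np.round(o["position"],4),"yaw",a.round(1),"w",round(o["width"],4),"F",np.round(o["force"],1),"M",np.round(o["moment"],2),"q",np.round(o["joints"],2))
    print("shift cm",(R.T@(np.array(p)-o["position"])*100).round(2),"turn",round(a-yaw_y,1))
E
python3 -c "
from h import *
to([.5987,.087,.19],-96.5)"
```

```text
t 1.43 pos [0.4403 0.3159 0.2025] yaw 1.4 w 0.051 F [ 0.3  1.  -0.3] M [ 0.01 -0.03 -0.01] q [ 0.58 -0.17  1.77  0.    1.54  0.55]
shift cm [ 1.25 15.29 23.26] turn 97.9
```

>>> jog_arm(steps="0 1.5 2.3 7 -0.2;0 3.3 5 14 -0.2;0 5.2 8 21 -0.2;0 7.3 11.1 28 -0.2;0 9.4 14.2 35 -0.2;0 11.4 17.3 42 -0.2;0 13.1 20 49 -0.2;0 14.4 21.9 56 -0.2;0 15.1 22.9 63 -0.2;0 15.3 23.3 70 -0.2")

```text
t: 2.27
position: [0.6005, 0.0873, 0.2021]
tool_rot: [[-0.0, 0.362, -0.932], [-0.0, -0.932, -0.362], [-1.0, 0.0, 0.0]]
force: [-0.3, -0.1, 0.6]
width: 0.0514
```

```bash
python3 - <<'E'
from h import *
to([.5987,.087,.122],-96.5)
k=cal("wrist"); im,d=manip.camera("wrist"); P=cloud("wrist",d,k); save("w1",im)
z=P[...,2]; near=(abs(P[...,0]-.6)<.06)&(abs(P[...,1]-.087)<.06)
q=P[near&(abs(z-.15)<.006)]; print("bar",cv2.minAreaRect((q[:,:2]*1000).astype(np.float32)),np.median(q[:,2]),len(q))
E
```

```text
t 2.27 pos [0.6005 0.0873 0.2021] yaw -68.8 w 0.0514 F [-0.3 -0.1  0.6] M [ 0.02 -0.02 -0.04] q [ 0.1  -0.02  1.63 -0.    1.53  1.3 ]
shift cm [ 8.01 -0.04  0.18] turn 27.7
bar ((594.6362915039062, 86.39505767822266), (20.188812255859375, 59.91678237915039), 83.09571838378906) 0.15090771683552862 4327
```

View pics/w1.png

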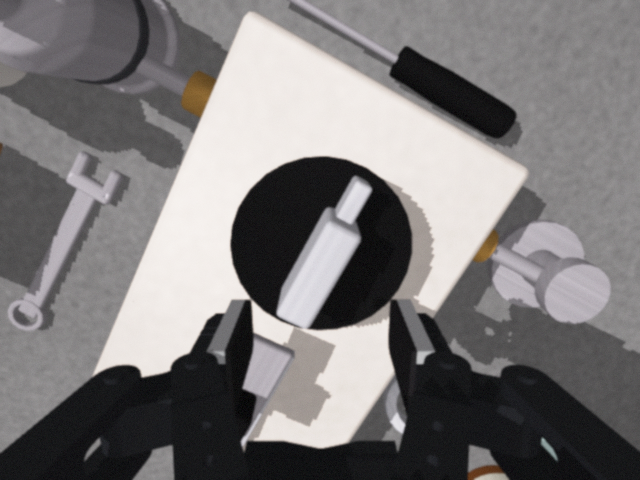

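The wrist view shows the bar between (300,310) and (360,185) with the nose pointing up-right, and its axis is at (0.5985, 0.0865). Aligning and descending.

>>> jog_arm(steps="0 0 0.2 7 -0.2;0.5 0 0.2 14 -0.2;1.5 0 0.2 21 -0.2;3 0 0.2 27.7 -0.2;4.5 0 0.2 27.7 -0.2;6 0 0.2 27.7 -0.2;7.2 0 0.2 27.7 -0.2;7.9 0 0.2 27.7 -0.2;8 0 0.2 27.7 0.2;8 0 0.2 27.7 0.7", force=60)

```text
t: 3.15
position: [0.5976, 0.0885, 0.1221]
tool_rot: [[-0.0, -0.103, -0.995], [-0.0, -0.995, 0.103], [-1.0, 0.0, 0.0]]
force: [0.2, -0.1, 0.9]
width: 0.0284
```

>>> jog_arm(steps="0 0 0 0 1;0 0 0 0 1;0 0 0 0 1;0 0 0 0 1;-0.3 0 0 0 1;-0.6 0 0 0 1;-0.9 0 0 0 1;-1.2 0 0 0 1;-1.25 0 0 0 1;-1.25 0 0 0 1", force=60)

```text
t: 3.98
position: [0.5974, 0.0871, 0.1347]
tool_rot: [[-0.001, -0.104, -0.995], [-0.002, -0.995, 0.105], [-1.0, 0.003, 0.001]]
force: [-0.7, -11.3, -10.0]
width: 0.0193
```

```bash
python3 - <<'E'
from h import *
to([.5985,.0865,.1345],-96.9)
k=cal("wrist"); im,d=manip.camera("wrist"); P=cloud("wrist",d,k); save("w2",im)
z=P[...,2]; r=np.hypot(P[...,0]-.5985,P[...,1]-.0865); m=(r<.06)&(z>.105)&(im.sum(-1)<150); h=np.histogram(z[m],np.arange(.105,.145,.002)); print(h[0]); 
E
```

```text
t 3.98 pos [0.5974 0.0871 0.1347] yaw -96.0 w 0.0193 F [ -0.7 -11.3 -10. ] M [-1.62  0.16 -0.03] q [ 0.1   0.01  1.72 -0.    1.42  1.78]
shift cm [ 0.02  0.05 -0.12] turn 0.9
[    0     0     0     0     0     0     0     0     0     9  2713 25249
   576     0     0     0     2     1    23]
```

The knob is lifted about 12.5 mm: the disc top is at 0.128 and the force is -10 N. Turning ccw by about 44° and taking out the 1.4 mm lateral error.

>>> jog_arm(steps="0 0.12 0 -3 1;0 0.12 0 -7 1;0 0.12 0 -12 1;0 0.12 0 -17 1;0 0.12 0 -22 1;0 0.12 0 -27 1;0 0.12 0 -32 1;0 0.12 0 -37 1;0 0.12 0 -42 1;0 0.12 0 -44 1")

```text
t: 4.87
position: [0.5973, 0.0862, 0.1345]
tool_rot: [[-0.001, 0.62, -0.785], [-0.002, -0.785, -0.62], [-1.0, 0.001, 0.002]]
force: [0.5, -8.0, -9.8]
width: 0.0193
```

```bash
cat >> h.py <<'E'
def disc(n="wrist"):
    k=cal(n); im,d=manip.camera(n); P=cloud(n,d,k); z=P[...,2]; r=np.hypot(P[...,0]-.5985,P[...,1]-.0865)
    m=(r<.053)&(z>.105)&(z<.14)&(im.sum(-1)<150); print(n,"disc top",np.median(z[m]).round(4),m.sum()); return im,P
E
python3 - <<'E'
from h import *
to([.5985,.0865,.1345],-96.9)
disc()
E
```

```text
t 4.87 pos [0.5973 0.0862 0.1345] yaw -51.7 w 0.0193 F [ 0.5 -8.  -9.8] M [-1.25  0.06 -0.06] q [ 0.1   0.    1.72 -0.    1.42  1.  ]
shift cm [-0.    0.05 -0.11] turn 45.2
wrist disc top 0.1276 28227
```

>>> jog_arm(steps="0.1 0.05 0 0 1;0.2 0.05 0 0 1;0.3 0.05 0 0 1;0.35 0.05 0 0 0.48;0.35 0.05 0 0 0.48;0.35 0.05 0 0 0.48;0.35 0.05 0 0 0.48;0.35 0.05 0 -1 0.48;0.35 0.05 0 -2 0.48;0.35 0.05 0 -3 0.48", force=20)

```text
t: 5.75
position: [0.5979, 0.087, 0.1315]
tool_rot: [[0.0, 0.658, -0.753], [0.0, -0.753, -0.658], [-1.0, -0.0, -0.0]]
force: [-0.3, -0.8, 0.5]
width: 0.0221
```

```bash
python3 - <<'E'
from h import *
to([.5985,.0865,.131],-51.5)
disc()
E
```

```text
t 5.75 pos [0.5979 0.087  0.1315] yaw -48.9 w 0.0221 F [-0.3 -0.8  0.5] M [-0.04 -0.01  0.04] q [0.1  0.01 1.72 0.   1.42 0.96]
shift cm [ 0.05  0.08 -0.01] turn 2.6
wrist disc top 0.1161 26029
```

>>> jog_arm(steps="0 0 0 -1 0.48;0 0 0 -2 0.48;0 0 0 -3 0.48;0 0 0 -4 0.48;0 0 0 -5 0.48;0 0 0 -6 0.48;0 0 0 -7 0.48;0 0 0 -8 0.48;0 0 0 -8 0.48;0 0 0 -8 0.48", force=20)

```text
t: 6.63
position: [0.5978, 0.0868, 0.1313]
tool_rot: [[-0.0, 0.755, -0.656], [-0.0, -0.656, -0.755], [-1.0, -0.0, 0.0]]
force: [0.4, -2.0, -0.2]
width: 0.0221
```

```bash
python3 - <<'E'
from h import *
to([.5985,.0865,.131],-51.5)
im,P=disc(); save("w3",im); disc("scene")
E
```

```text
t 6.63 pos [0.5978 0.0868 0.1313] yaw -41.0 w 0.0221 F [ 0.4 -2.  -0.2] M [-0.3   0.   -0.05] q [ 0.1   0.01  1.72 -0.    1.42  0.82]
shift cm [ 0.03  0.07 -0.02] turn 10.5
wrist disc top 0.1161 26159
scene disc top 0.1146 774
```

View pics/w3.png

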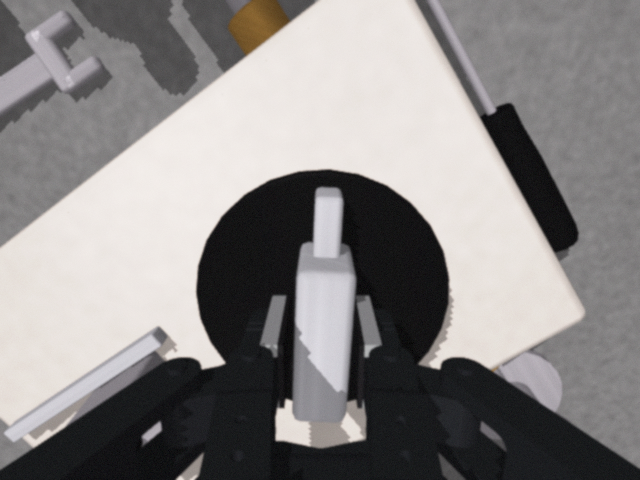

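The wrist view shows the knob low on its seat, with the bar between the pads lagging slightly clockwise. Measuring the nose angle and turning a little further will confirm the slot.

```bash
cat >> h.py <<'E'
def nose(n="wrist"):
    im,P=disc(n); z=P[...,2]; v=P[...,:2]-[.5985,.0865]; r=np.hypot(v[...,0],v[...,1])
    m=(r<.049)&(r>.028)&(z>.125)&(z<.150)&(im.sum(-1)>330)
    b=(r<.026)&(z>.146)&(z<.17)&(im.sum(-1)>330)
    c=v[m].mean(0); print("nose",c.round(4),"z",np.median(z[m]).round(4),"sel deg",(np.degrees(np.arctan2(c[1],c[0]))+6.5).round(1),m.sum(),"bar z",np.median(z[b]).round(4)); return im,P
E
python3 -c "
from h import *
nose()"
```

```text
wrist disc top 0.1161 26168
nose [0.0241 0.0251] z 0.1359 sel deg 52.7 1730 bar z 0.1511
```

>>> jog_arm(steps="0 0 0 -1 0.48;0 0 0 -2 0.48;0 0 0 -3 0.48;0 0 0 -4 0.48;0 0 0 -5 0.48;0 0 0 -6 0.48;0 0 0 -7 0.48;0 0 0 -7 0.48;0 0 0 -7 0.48;0 0 0 -7 0.48")

```text
t: 7.62
position: [0.598, 0.0862, 0.1313]
tool_rot: [[0.0, 0.829, -0.559], [-0.001, -0.559, -0.829], [-1.0, 0.001, 0.001]]
force: [2.7, -8.0, -1.5]
width: 0.0222
```

```bash
python3 -c "
from h import *
to([.5985,.0865,.131],-51.5)
nose()"
```

```text
t 7.62 pos [0.598  0.0862 0.1313] yaw -34.0 w 0.0222 F [ 2.7 -8.  -1.5] M [-1.3  -0.26 -0.22] q [ 0.1   0.01  1.72 -0.    1.42  0.69]
shift cm [ 0.03  0.02 -0.05] turn 17.5
wrist disc top 0.1161 26317
nose [0.0232 0.0269] z 0.1359 sel deg 55.7 1747 bar z 0.151
```

The knob is home (bar top 0.151, disc at its seat level in both views). Turning the tool 7° more moved the nose only about 3° and built up torque, so it is against the slot's wall at about 0.95 rad. Easing off, opening and rising.

>>> jog_arm(steps="0 0 0 3 0.48;0 0 0 6 0.3;0 0 0 6 0.1;0 0 0 6 0;0 0 0 6 0;-1 0 0 6 0;-2.5 0 0 6 0;-4 0 0 6 0;-5 0 0 6 0;-5 0 0 6 0")

```text
t: 8.5
position: [0.5989, 0.087, 0.1852]
tool_rot: [[0.005, 0.766, -0.643], [0.0, -0.643, -0.766], [-1.0, 0.003, -0.003]]
force: [-0.2, 0.3, 0.4]
width: 0.0427
```

```bash
python3 -c "
from h import *
to([.483,.1003,.181],-96.5)
im,P=nose(); nose('scene')
m=(abs(P[...,0]-.483)<.03)&(abs(P[...,1]-.1)<.06)&(P[...,2]>.088); print(m.sum())
d=np.load('top.npz')['P']; m=(abs(d[...,0]-.483)<.025)&(abs(d[...,1]-.1)<.06); q=d[m]
for y in np.arange(.04,.16,.008):
  s=q[abs(q[:,1]-y)<.004]; print(y.round(3),s[:,2].max().round(3),end=' | ')
"
```

```text
t 8.5 pos [0.5989 0.087  0.1852] yaw -40.0 w 0.0427 F [-0.2  0.3  0.4] M [ 0.02 -0.01  0.03] q [ 0.1  -0.02  1.66  0.    1.5   0.8 ]
shift cm [ 0.37 -9.73  6.43] turn 56.5
wrist disc top 0.1161 20235
nose [0.0229 0.0259] z 0.1359 sel deg 55.0 937 bar z 0.151
scene disc top 0.1145 863
nose [0.0188 0.0184] z 0.134 sel deg 51.0 63 bar z 0.1494
4174
0.04 0.09 | 0.048 0.092 | 0.056 0.09 | 0.064 0.089 | 0.072 0.098 | 0.08 0.127 | 0.088 0.147 | 0.096 0.156 | 0.104 0.157 | 0.112 0.153 | 0.12 0.123 | 0.128 0.095 | 0.136 0.091 | 0.144 0.095 | 0.152 0.091 |
```

>>> jog_arm(steps="-0.5 -0.7 0.5 6 0;-0.5 -2 1.3 13 0;-0.5 -3.5 2.3 20 0;-0.5 -5 3.3 27 0;-0.5 -6.5 4.3 34 0;-0.5 -8 5.3 41 0;-0.3 -9.2 6.1 48 0;0 -9.7 6.4 54 0;0.3 -9.7 6.4 56.5 0;0.3 -9.7 6.4 56.5 0")

```text
t: 9.43
position: [0.4817, 0.1002, 0.1772]
tool_rot: [[-0.001, -0.115, -0.993], [-0.0, -0.993, 0.115], [-1.0, 0.0, 0.001]]
force: [0.5, 0.1, -0.3]
width: 0.0429
```

```bash
python3 -c "
from h import *
to([.483,.1003,.133],-96.5)
im,P=nose(); save('w4',im)
m=(abs(P[...,0]-.483)<.04)&(abs(P[...,1]-.1)<.03)&(abs(P[...,2]-.152)<.006)&(im.sum(-1)<250); q=P[m]; print(cv2.minAreaRect((q[:,:2]*1000).astype(np.float32)),m.sum())
"
```

```text
t 9.43 pos [0.4817 0.1002 0.1772] yaw -96.6 w 0.0429 F [ 0.5  0.1 -0.3] M [-0.  0.  0.] q [ 0.15 -0.27  1.89 -0.    1.52  1.84]
shift cm [ 4.42 -0.03 -0.13] turn -0.1
wrist disc top 0.1161 19180
nose [-0.0236 -0.0199] z 0.149 sel deg -133.4 319 bar z 0.1509
((482.7319030761719, 98.83402252197266), (15.886262893676758, 35.58219909667969), 82.83185577392578) 2649
```

View pics/w4.png

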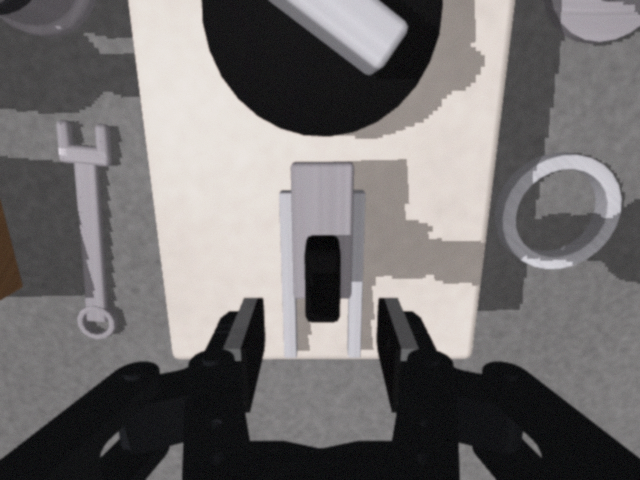

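The fin at (322,278) sits between the open pads and the tongue is still clear of the disc. Descending and gripping.

>>> jog_arm(steps="1.5 0.05 -0.1 0 0;3 0.05 -0.1 0 0;4 0.05 -0.1 0 0;4.4 0.05 -0.1 0 0;4.4 0.05 -0.1 0 0.3;4.4 0.05 -0.1 0 0.6;4.4 0.05 -0.1 0 1;4.4 0.05 -0.1 0 1;4.4 0.05 -0.1 0 1;4.4 0.05 -0.1 0 1", force=30)

```text
t: 10.32
position: [0.4835, 0.0993, 0.135]
tool_rot: [[0.001, -0.113, -0.994], [-0.001, -0.994, 0.113], [-1.0, 0.0, -0.001]]
force: [-1.3, -5.8, 2.3]
width: 0.0153
```

>>> jog_arm(steps="0 0 -0.3 0 1;0 0 -0.6 0 1;0 0 -0.9 0 1;0 0 -1.2 0 1;0 0 -1.5 0 1;0 0 -1.8 0 1;0 0 -2.1 0 1;0 0 -2.4 0 1;0 0 -2.6 0 1;0 0 -2.6 0 1")

```text
t: 11.15
position: [0.5084, 0.0965, 0.135]
tool_rot: [[-0.003, -0.113, -0.994], [-0.0, -0.994, 0.113], [-1.0, 0.001, 0.003]]
force: [-14.7, -3.5, 8.0]
width: 0.0149
```

```bash
python3 -c "
from h import *
to([.483,.1003,.133],-96.5)"
```

```text
t 11.15 pos [0.5084 0.0965 0.135 ] yaw -96.5 w 0.0149 F [-14.7  -3.5   8. ] M [-0.63  2.32  0.02] q [ 0.14 -0.19  1.89  0.    1.44  1.82]
shift cm [ 0.2  -0.09  2.57] turn 0.0
```

The slide moved 25 mm and the resisting force is up to 15 N, which looks like the end stop. One more short push to confirm.

>>> jog_arm(steps="0 0 -0.1 0 1;0 0 -0.2 0 1;0 0 -0.2 0 1;0 0 -0.2 0 1;0 0 -0.2 0 1;0 0 -0.2 0 1;0 0 -0.2 0 1;0 0 -0.1 0 1;0 0 0 0 1;0 0 0.1 0 1")

```text
t: 11.98
position: [0.5083, 0.0965, 0.1349]
tool_rot: [[0.001, -0.113, -0.994], [-0.001, -0.994, 0.113], [-1.0, 0.0, -0.001]]
force: [2.7, -5.0, -1.7]
width: 0.0153
```

>>> jog_arm(steps="0 0 0 0 0.5;0 0 0 0 0.2;0 0 0 0 0;0 0 0 0 0;0 0 0 0 0;-1.5 0 0 0 0;-3 0 0 0 0;-5 0 1 0 0;-7 0 3 0 0;-7 0 3 0 0")

```text
t: 12.82
position: [0.4777, 0.1006, 0.2085]
tool_rot: [[0.004, -0.113, -0.994], [0.001, -0.994, 0.113], [-1.0, -0.001, -0.004]]
force: [0.2, -0.5, 0.2]
width: 0.0426
```

```bash
python3 -c "
from h import *
to([.483,.1003,.133],-96.5)
for n in('wrist','top','scene'):
  im,P=nose(n); save('f_'+n,im)
  m=(abs(P[...,0]-.505)<.04)&(abs(P[...,1]-.098)<.03)&(abs(P[...,2]-.152)<.007)&(im.sum(-1)<250); q=P[m]; print(cv2.minAreaRect((q[:,:2]*1000).astype(np.float32)) if m.sum() else 0,m.sum())
"
```

```text
t 12.82 pos [0.4777 0.1006 0.2085] yaw -96.5 w 0.0426 F [ 0.2 -0.5  0.2] M [-0.04 -0.02 -0.03] q [ 0.16 -0.3   1.86  0.    1.57  1.84]
shift cm [ 7.55 -0.02 -0.5 ] turn 0.0
wrist disc top 0.1161 14036
nose [-0.0399 -0.0006] z 0.1272 sel deg -172.7 1069 bar z 0.1509
((507.19390869140625, 95.96697998046875), (15.691614151000977, 35.0452880859375), 83.0168685913086) 2183
top disc top 0.1147 692
nose [0.0237 0.029 ] z 0.134 sel deg 57.3 40 bar z 0.1501
0 0
scene disc top 0.1146 828
nose [0.0002 0.0115] z 0.1331 sel deg 95.3 94 bar z 0.1492
((509.0574951171875, 97.65451049804688), (17.571792602539062, 35.28479766845703), 81.98448944091797) 82
```

View pics/f_wrist.png

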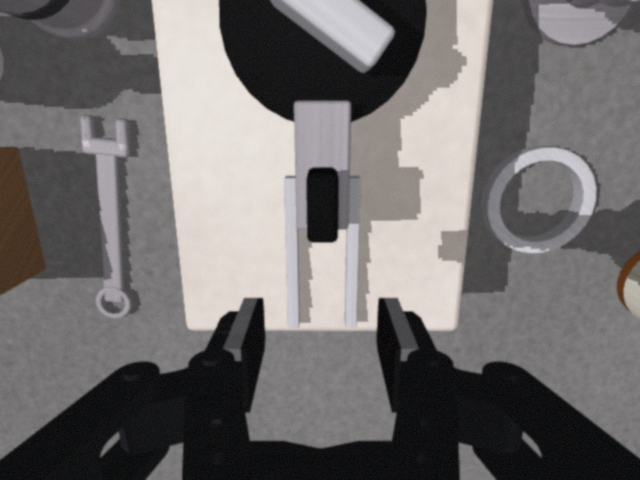

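The tongue's tip at (322,105) overlaps the disc's rim. The fin is 92 mm from the axis, so lock is about 0.035. The knob is home at about 0.95 rad and the robot is clear.

```bash
python3 -c "
from h import *
print(manip.sign_off())"
```

```text
the job is handed in; nothing more can be done
None
```

The selector is set to the steel canister's outlet (the console's +y side), the lock slide is pushed in to its end stop, and the job was handed in at about 13 s. `sign_off` reports no verdict.

- **Selector:** I lifted the knob about 12.5 mm and turned it about 45° counter-clockwise. After I loosened the grip it dropped into its slot. The disc and bar tops then read home height within about 1 mm. Turning further met a wall with rising torque at about 55°. The angle estimate is about 0.93 to 0.97 rad.
- **Lock slide:** I gripped the fin and pushed it 25 mm, until the resisting force rose to about 15 N. The fin then measured 92 mm from the knob's axis, which puts the lock at about 0.035 m. The last wrist picture shows the tongue over the disc's rim.
- **End state:** the gripper is open about 7 cm above the fin, with wrist force near zero. The loose things seen in the last wrist picture look unmoved; I did not re-measure the others.
- **Disagreements:**
  - The scene camera read the knob 4° lower than the wrist camera before locking (51° against 55°).
  - In the last check the wrist and scene nose angles were invalid, because the tongue or arm was in view. Only the top camera's 57°, from a few pixels, was plausible.
  - The top view no longer showed the fin, so the slide was checked with the wrist and scene cameras, which differ by about 2 mm.

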